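# Pull the vent flap shut with the hook pole

### The job

Take the pull pole off its wooden rest, hook its finger into the ring eye on the open blue flap of the vent box and gently pull the flap fully shut until it clicks into its catch. Then unhook the pole and lay it back in its rest as it lay before. Touch the vent box with the pole only, and leave the other things where they are.

Things in the scene. Friction and masses are not known exactly. Their poses are not given: they have to be found in the camera images.
- pull_pole: Pull pole, 289 mm long, 0.24 kg, balanced near its handle. Origin: middle of the wooden handle, on the pole's axis; x along the pole to the hook, z up. Handle 100 mm long (x -50..50), 24 wide, 28 high: grip it across its width. Ahead a 10 mm round steel shaft to x = 165. Behind it a flat tang 10 wide, 22 high (x -50..-102), then a 26 mm round end weight.
- hook (a point): Middle of the pole's hook finger, 165 mm ahead of the pole's origin and 19 mm below its axis. The finger is 7 mm thick and points straight down (-z) from the shaft's end to 33.5 mm below the axis.
- pole_rest: Fixed wooden rest. Origin under its middle, on the work surface; x points along it to the hook end of the resting pole. Base board 220 x 60 x 10 mm; two posts with slots at x = 75 (13 mm, for the round shaft) and x = -80 (13 mm, for the flat tang), flared to about 40 mm at their tops, 80 to 92 mm above the surface. The hook hangs down beyond the board.
- rest_seat (a point): Fixed point 62 mm above the rest's origin, where the pole's origin lies when seated; the pole's axes then match the rest's.
- vent_box: Fixed grey metal vent box 210 mm wide (y), 125 deep (x 0..125), 310 tall, a duct spigot on top. Origin under the middle of its front face, on the surface; x points into the box. Front opening 182 mm wide, 45 to 272 mm high. The blue flap is hinged along its bottom and leans back into the box when open; a spring roller catch under the lintel, left of the middle, holds it shut.
- flap (a joint): Opening angle of the flap, rad: 0 = upright, shut, flush with the front (hard stop); 0.57 = fully open. It stays where it is left (stiff hinge); moving it takes 2 to 4 N at the eye. From about 0.04 to 0.015 the catch resists and the pull at the eye rises to about 10 N; below that the catch snaps the flap shut and holds it.
- flap_hinge (a point): Middle of the flap's hinge line, 53 mm above the surface and 10 mm behind the front face; the hinge line runs along y of the vent box.
- eye (a point): Centre of the flap's ring eye, on the middle line, 140 mm up the flap from the hinge and 28 to 76 mm in front of it (square to the flap). Its bolt slides outwards with under 1 N by a play of 0 to 24 mm, different each time, before the flap follows. Ring of 6 mm wire, 30 mm clear inside; its hole runs along the flap (upright when shut), the finger enters from above. It may not bear over 16 N.
- primer_can: Spray can, 67 mm across, 205 mm tall, left of the vent box; bystander. Origin under its middle.
- paint_tin: Paint tin, 102 mm across, 120 mm tall, right of the vent box; bystander. Origin under its middle.
- mug: White spotted mug, 78 x 114 mm, 93 mm tall, near left; bystander. Origin under its middle.
- tape_roll: Roll of masking tape lying flat, 96 mm across, 25 mm tall, near right; bystander. Origin under its middle.
- nail_jar: Glass jar with a black lid, 62 mm across, 80 mm tall, at the left edge; bystander. Origin under its middle.
- hole_plug: Round wooden plug, 34 mm across, 28 mm tall, near the robot; bystander. Origin under its middle.

How it is judged (in metres and radians):
On the way, in this order (a step that is already met when the one before it is completed fails the run):
1. the hook finger is in the ring eye of the open flap (distance between hook and eye below 0.018 m and value of joint flap above 0.2 rad), for 0.1 s.
2. the flap is pulled fully shut with the hook still in the eye (value of joint flap below 0.015 rad and distance between hook and eye below 0.022 m), for 0.1 s.
At the end, for the whole second after the job is handed in: The flap is shut in its catch (within 0.015 rad, about 2 mm at the eye) and the pole lies released and at rest in both slots of its rest, hook down and the same way round as before, its origin within 25 mm along and 5 mm in height of the seat point (value of joint flap below 0.015 rad and horizontal distance between pull_pole and rest_seat below 0.025 m and z of pull_pole in the frame of pole_rest between 0.057 and 0.067 m and x of hook in the frame of pole_rest above 0.125 m and angle between pull_pole's own z axis and vertical below 0.2 rad and contact force between pull_pole and the fingers below 0.1 N and linear speed of pull_pole below 0.02 m/s); the robot touches nothing.
It fails at once if the pole loads the vent box or the eye with more than 16 N (contact force between pull_pole and vent_box above 16 N).
It fails at once if the gripper touches the vent box or its flap (contact force between any of the fingers, the arm and vent_box above 1 N).
It fails at once if a bystander is moved by more than 20 mm (distance of any of primer_can, paint_tin, mug, tape_roll, nail_jar, hole_plug from where it was at the start of the episode above 0.02 m).
It also fails if it takes over 64 s, if anything falls off the work surface, if the arm or the gripper's body presses on something with over 40 N, if the wrist force passes 120 N, or if a joint passes its speed limit or range.

### The arm

A 7-joint arm with a two-finger parallel gripper is mounted at the origin on a cart in front of the work surface, level with it; the furniture and walls round the work are solid. World frame = base frame: x ahead of the robot, y to its left, z up, the work surface at z = 0. Lengths are in m, angles in degrees, forces in N, time in s.
With the tool pointing down it reaches from about 0.425 to 0.825 m from the base axis. Payload 3.6 kg.
Tool frame: the origin (TCP) lies on the centre line of the jaws, within the pads' length; the fingertips stand tip_reach ahead of it and the grasp point (between the pads) lies 8 mm behind it (tip_reach is the distance from the TCP to the fingertips, in m); z points along the fingers, y is the direction in which the jaws open and shut (so a half turn about z gives the same grasp; the last joint's range is limited). The gripper opens to 93 mm and grips with 3 to 60 N. Pads are 15 mm wide; open, the fingers measure 128 mm over their backs; the gripper's body (75 mm by 188 mm) begins 65 mm behind the grasp point.
Start: joints at [63.283, 35.231, -0.722, 81.555, 0.464, 63.22, -2.315], TCP at [0.277, -0.588, 0.23] pointing down, gripper open.
Joint ranges: [-178.69, 178.69], [-17.37, 117.87], [-77.05, 75.6], [15.02, 138.74], [-78.02, 258.01], [0.78, 113.62], [-162.83, 162.83]. Speed limits (degrees/s): [159.86, 159.86, 180, 180, 180, 180, 180].

### API

Orientations are given as [roll, pitch, yaw] about the fixed x, y, z axes, in that order (R = Rz(yaw) Ry(pitch) Rx(roll)).
In Python, from bench import get_obs, get_image, finish_job, tip_reach gives the robot as it stands. The module is installed in compiled form; this text tells all that it offers.
- The arm moves only by the shell command python3 -m creep 'ROWS' [FORCE]. ROWS is JSON, a list that holds one entry, the list of rows, each a list of 7 numbers: the turn, a rotation vector about the tool's x, y, z in rad, then the shift along the tool's x, y, z in mm, then the opening in per cent of the stroke, from 0 (shut) to 100 (fully open). A call has 1 to 12 rows; each row is the pose to reach, as a shift and turn from the pose measured when the call began, along the tool's axes at that moment; what a row does not reach only later rows make up. A row lasts 1/8 s, in which the tool goes at most 62.5 mm and 10.7 degrees, less where a joint would pass 70% of its speed; a pose out of reach is approached as far as the arm can. A call with a gripper value outside its range is refused whole. The fingers move at their own pace and stop on an object; FORCE is the grip in N (left out, the last holds). Time passes only in rows, so rows that repeat a pose let the fingers close. It gives the time, the measured TCP pose, the force and the opening at its end, in the units of the state.
- get_obs(): the state, without advancing time (a new reading comes with each control period).
- get_image(name): name is "scene" or "top" or "wrist"; returns a dict with "image" (384x512x3 uint8, red, green, blue), "vfov" (degrees; the focal length in pixels is half the picture's height over the tangent of half this angle, whatever the lens; pixels are square), "cx", "cy" (the principal point, pixels), "camera_from_world" (4x4, takes a point from world to camera coordinates). Camera axes: x right, y down, z forward; pixel columns grow to the right and rows downward; lengths in m; the calibration is good to about 2 mm. A picture is of the moment at which its call begins. There is no depth.
- finish_job(): hands the job in, once; it reports no verdict.
The state is a dict: "time": time; "joints": joint angles; "joint_vel": joint speeds; "joint_torque": joint torques, N m; "tcp_pos": TCP position; "ee_rot": TCP orientation; "force": force on the tool from outside, world axes, zero at the start; "moment": the same for the moment, N m; "width": finger opening in m.
Only numpy, scipy, OpenCV 4.12 (cv2) and the standard library are available. Lean on these libraries where they do the work, as an engineer would, in place of code of your own. Each camera call takes 0.05 s, during which the arm holds its last target. There are 200 camera calls.

## Working session

There is one attempt and no reset: what is moved stays moved. The work goes in short steps, Python scripts to look and compute and a shell command to move; the robot and the scene stay as the last step left them, time stands still between calls to the robot, and variables do not carry over. Pictures are saved under pics/ and viewed, about 8 in all and at most 12, crops included, and the job is handed in when it is done.

```bash
mkdir -p pics; cat > h.py <<'E'
import numpy as np, cv2
from bench import get_obs, get_image, tip_reach
from scipy.spatial.transform import Rotation as R
def cam(n):
    d=get_image(n); f=192/np.tan(np.radians(d['vfov'])/2)
    return d['image'][:,:,::-1].copy(), f, d['cx'], d['cy'], np.array(d['camera_from_world'])
def proj(c,p):
    q=c[4][:3,:3]@np.array(p)+c[4][:3,3]; return c[2]+c[1]*q[0]/q[2], c[3]+c[1]*q[1]/q[2]
def ray(c,u,v):
    M=c[4]; d=M[:3,:3].T@np.array([(u-c[2])/c[1],(v-c[3])/c[1],1.]); return -M[:3,:3].T@M[:3,3], d
def onz(c,u,v,z):
    o,d=ray(c,u,v); return o+d*(z-o[2])/d[2]
def tri(c1,p1,c2,p2):
    o1,d1=ray(c1,*p1);o2,d2=ray(c2,*p2);s=np.linalg.lstsq(np.stack([d1,-d2],1),o2-o1,rcond=None)[0]
    a=o1+d1*s[0];b=o2+d2*s[1];return (a+b)/2,np.linalg.norm(a-b)
def tool(): 
    o=get_obs(); return np.array(o['tcp_pos']),R.from_euler('xyz',o['ee_rot'],degrees=True)
def rows(target,rpy):
    p,r=tool(); q=R.from_euler('xyz',rpy,degrees=True)
    print('turn',np.round((r.inv()*q).as_rotvec(),4),'shift',np.round(r.inv().apply(np.array(target)-p)*1000,1))
E
python3 - <<'E'
from h import *
o=get_obs();print(o,tip_reach if not callable(tip_reach) else tip_reach())
a=cam('scene');b=cam('top')
for c in(a,b):print(np.round(c[4],3).tolist(),c[1:4])
cv2.imwrite('pics/s.png',cv2.resize(a[0],(800,600),interpolation=2));cv2.imwrite('pics/t.png',cv2.resize(b[0],(800,600),interpolation=2))
E
```

```text
{'time': 0.0, 'joints': array([63.28307829, 35.28803287, -0.72284891, 81.64098075,  0.46406641,
       63.21929391, -2.31478885]), 'joint_vel': array([-0.00144131,  0.01514776,  0.06731653, -0.05042656, -0.04974454,
       -0.03822024, -0.00279242]), 'joint_torque': array([-6.26760029e-04, -4.58942986e+01,  2.09018905e-01, -1.65748805e+01,
       -6.10839576e-02,  2.04130897e-02,  2.39398723e-04]), 'tcp_pos': array([ 0.2764244 , -0.58744769,  0.22849691]), 'ee_rot': array([-1.79854580e+02,  2.05867471e-03,  2.52023341e+01]), 'force': array([ 0.1600006 ,  0.07384949, -0.11417021]), 'moment': array([-0.05709744, -0.00329639,  0.01319661]), 'width': 0.09289434071461175} 0.011
[[-0.439, -0.898, 0.009, 0.262], [-0.653, 0.312, -0.69, 0.418], [0.617, -0.309, -0.724, 0.856], [0.0, 0.0, 0.0, 1.0]] (np.float64(388.0918602592575), 259.9492241934386, 188.18975892516968)
[[-0.008, -0.999, -0.036, 0.086], [-0.981, 0.015, -0.193, 0.531], [0.193, 0.033, -0.981, 1.069], [0.0, 0.0, 0.0, 1.0]] (np.float64(357.2402855333038), 250.58511567674586, 184.56474475705295)
```

View pics/s.png

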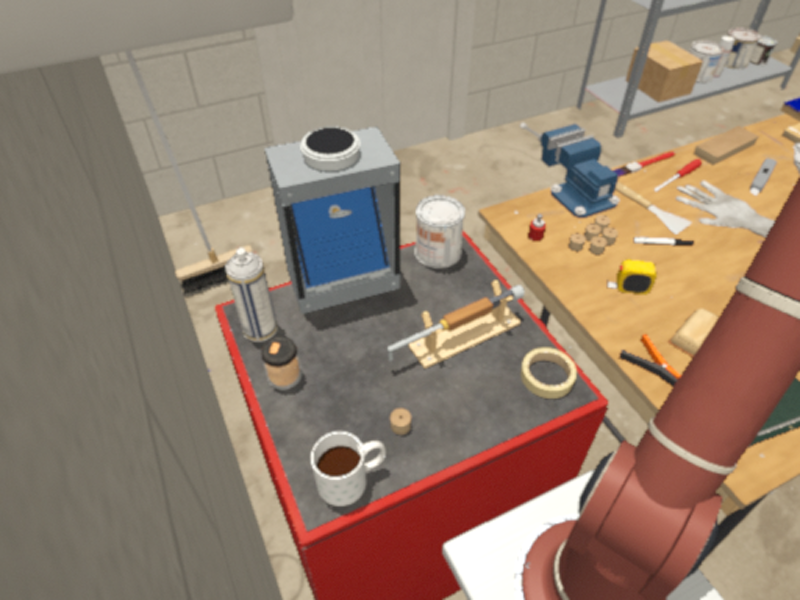

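View pics/t.png

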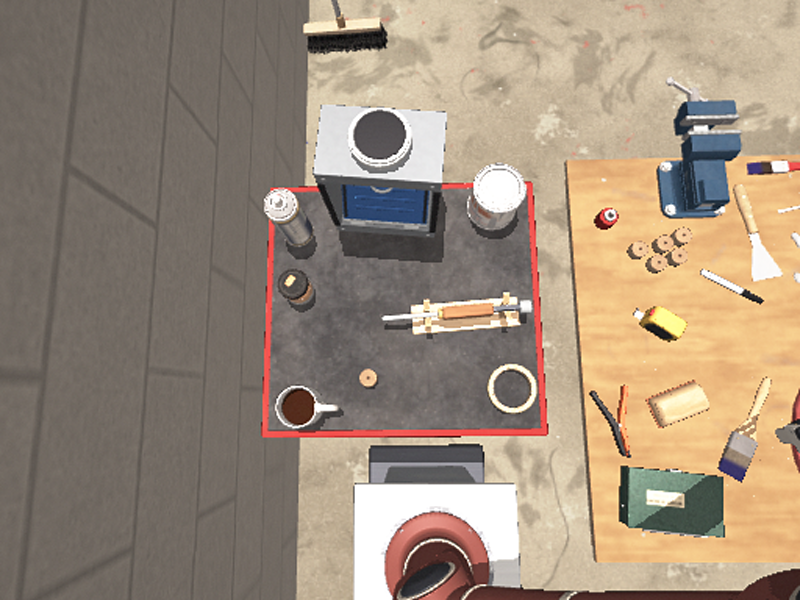

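Scene: the vent box is at the top, with its front facing the robot. The pole lies along +y with the hook at (385,318) in the top view and the handle near (467,311). Both views need enlarging to measure them.

```bash
python3 - <<'E'
from h import *
a=cam('scene');b=cam('top')
A=cv2.resize(a[0][75:205,165:265],(400,520),interpolation=2)   # x4 vent
B=cv2.resize(b[0][60:190,190:290],(400,520),interpolation=2)
cv2.imwrite('pics/c1.png',np.hstack([A,B]))
h=cv2.cvtColor(b[0],cv2.COLOR_BGR2HSV)
m=cv2.inRange(h,(5,110,90),(16,255,255));m[:,:270]=0;m[:,330:]=0;m[:180]=0;m[215:]=0
ys,xs=np.nonzero(m);print(len(xs),xs.min(),xs.max(),ys.min(),ys.max())
r=cv2.minAreaRect(np.stack([xs,ys],1).astype(np.float32));print(r)
for p in cv2.boxPoints(r):print(p,onz(b,*p,.07))
print('handle ctr',onz(b,*r[0],.074))
print('hook tip',onz(b,385*.64,318*.64,.064),'end',onz(b,529*.64,306*.64,.064))
E
```

```text
264 271 324 194 204
((297.6298522949219, 198.9668426513672), (8.724766731262207, 53.18954086303711), 86.98721313476562)
[270.84256 196.00829] [0.49177105 0.01743108 0.07      ]
[323.9586  193.21269] [ 0.49818564 -0.14477501  0.07      ]
[324.41714 201.9254 ] [ 0.47130895 -0.14488709  0.07      ]
[271.30112 204.721  ] [0.464823   0.01654269 0.07      ]
handle ctr [ 0.4808807  -0.06368283  0.074     ]
hook tip [0.47036813 0.09287806 0.064     ] end [ 0.4904169  -0.18985008  0.064     ]
```

View pics/c1.png

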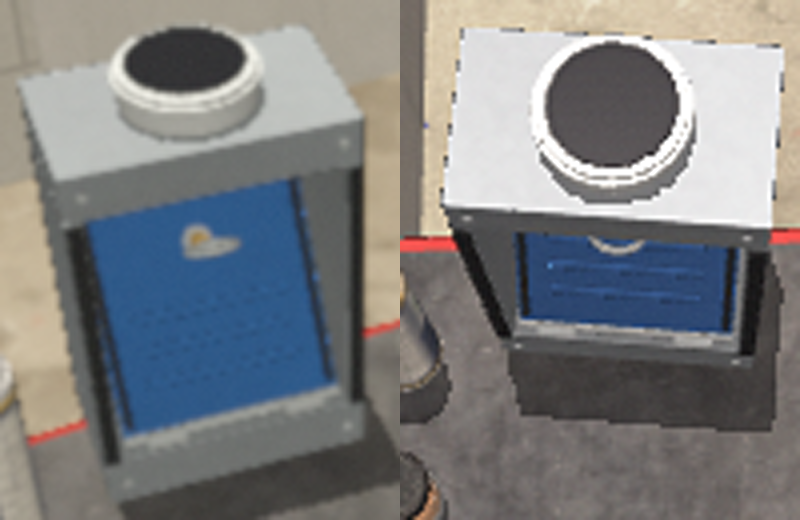

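```bash
python3 - <<'E'
from h import *
a=cam('scene');b=cam('top')
S=lambda u,v:(165+u/4,75+v/4)
T=lambda u,v:(190+(u-400)/4,60+v/4)
print('TL top',onz(b,*T(443,207),.31),'TR',onz(b,*T(770,227),.31))
print('TL scene',onz(a,*S(62,182),.31),'TR',onz(a,*S(363,122),.31))
print('BL',onz(b,*T(515,350),0),'BR',onz(b,*T(752,367),0), 'BLs',onz(a,*S(113,500),0),'BRs',onz(a,*S(363,435),0))
for s in((212,243),(220,246)): print('eye',tri(a,S(*s),b,T(616,240)))
# ring front in both
print('ringfront',tri(a,S(215,256),b,T(616,252)))
E
```

```text
TL top [0.6701249 0.1953793 0.31     ] TR [ 0.65221194 -0.00981054  0.31      ]
TL scene [0.66795437 0.19298808 0.31      ] TR [ 0.64587628 -0.00817137  0.31      ]
BL [0.67126248 0.18808159 0.        ] BR [ 0.65272042 -0.01091758  0.        ] BLs [ 6.76310620e-01  1.93625269e-01 -1.11022302e-16] BRs [ 6.56016401e-01 -1.34640150e-02  1.11022302e-16]
eye (array([0.68323649, 0.09149717, 0.21491682]), np.float64(0.0006006819292084481))
eye (array([0.68228734, 0.08907449, 0.21296556]), np.float64(0.005316280203333929))
ringfront (array([0.67726017, 0.092016  , 0.20773509]), np.float64(0.0008496383589494351))
```

```bash
python3 - <<'E'
from h import *
rows([.480,-.042,.20],[180,0,94])
E
```

```text
turn [-8.0000e-04 -6.0000e-04 -1.2008e+00] shift [ 416.4 -407.3   29.6]
```

```bash
python3 -m creep '[[[0,0,-0.15,40,-40,3,100],[0,0,-0.3,80,-78,6,100],[0,0,-0.45,120,-117,9,100],[0,0,-0.6,160,-156,11,100],[0,0,-0.75,200,-195,14,100],[0,0,-0.9,240,-234,17,100],[0,0,-1.05,280,-273,20,100],[0,0,-1.2,320,-312,23,100],[0,0,-1.2,360,-351,26,100],[0,0,-1.2,400,-390,29,100],[0,0,-1.2,416,-407,30,100],[0,0,-1.2,416,-407,30,100]]]'; python3 - <<'E'
from h import *
c=cam('wrist');cv2.imwrite('pics/w1.png',cv2.resize(c[0],(800,600),interpolation=2))
rows([.480,-.042,.054],[180,0,94])
for x in(-120.5,-50,0,50,168.5):print(x,np.array(proj(c,[.482+x/1e3*np.cos(np.radians(94)),-.072+x/1e3*np.sin(np.radians(94)),.066]))*1.5625)
print(np.round(c[4],3).tolist(),c[1:4])
E
```

```text
time: 1.8
tcp_pos: [0.4801, -0.0405, 0.1997]
ee_rot: [180.0, -0.1, 94.2]
force: [-0.4, 0.7, -0.8]
width: 0.093
turn [-0.0007 -0.0003  0.0004] shift [  0.6   0.5 145.6]
-120.5 [396.34336899 509.04182469]
-50 [396.66384426 415.59688997]
0 [396.91711639 341.74720464]
50 [397.19561458 260.5420446 ]
168.5 [397.98125172  31.464114  ]
[[0.997, 0.073, -0.0, -0.476], [0.07, -0.953, 0.294, -0.098], [0.021, -0.293, -0.956, 0.342], [0.0, 0.0, 0.0, 1.0]] (np.float64(329.0882819202915), 254.61504167915376, 192.799685560828)
```

View pics/w1.png

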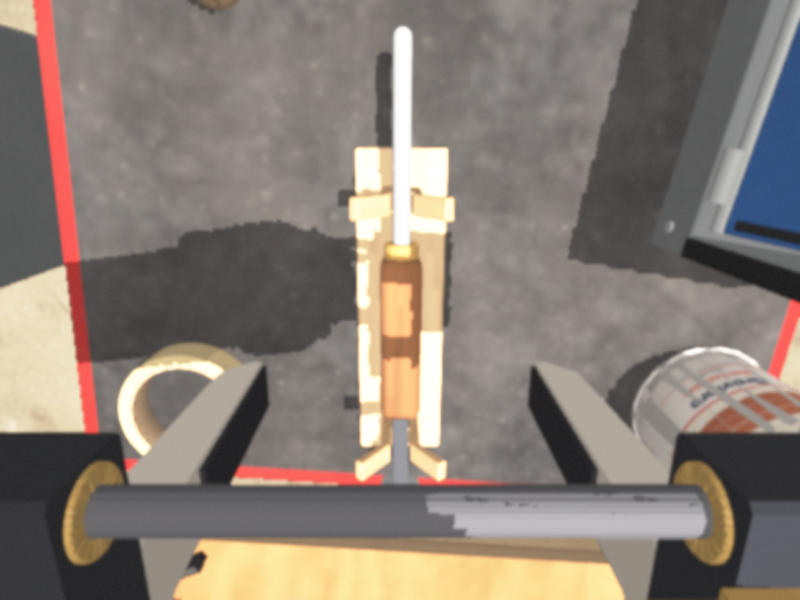

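The wrist view shows the pole straight up the middle: tip at (402,28), handle rows 258 to 418. That puts it about 2 mm further in +x than I estimated, so I'll correct by that, go down and grip.

```bash
python3 -m creep '[[[0,0,0,0.5,3,50,100],[0,0,0,0.5,3,100,100],[0,0,0,0.5,3,135,100],[0,0,0,0.5,3,145,100],[0,0,0,0.5,3,145.5,100],[0,0,0,0.5,3,145.5,40],[0,0,0,0.5,3,145.5,0],[0,0,0,0.5,3,145.5,0],[0,0,0,0.5,3,145.5,0],[0,0,0,0.5,3,145.5,0]]]' 50; python3 -m creep '[[[0,0,0,0,0,0,0],[0,0,0,0,0,0,0]]]'
```

```text
time: 3.1
tcp_pos: [0.4825, -0.0419, 0.0542]
ee_rot: [-180.0, -0.0, 94.0]
force: [-0.0, 0.4, 0.3]
width: 0.0474
time: 3.35
tcp_pos: [0.4825, -0.0419, 0.0541]
ee_rot: [-180.0, -0.0, 94.0]
force: [0.6, -0.9, -0.5]
width: 0.0278
```

```bash
python3 -m creep '[[[0,0,0,0,0,0,0],[0,0,0,0,0,0,0],[0,0,0,0,0,0,0]]]' && python3 -m creep '[[[0,0,0,0,0,-10,0],[0,0,0,0,0,-30,0],[0,0,0,0,0,-60,0],[0,0,0,0,0,-110,0],[0,0,0,0,0,-160,0],[0,0,0,0,0,-190,0],[0,0,0,0,0,-190,0]]]'; python3 - <<'E'
from h import *
# hooking: box yaw -5.3; hook target above eye
rows([.48,-.042,.244],[180,0,-5.3])
E
```

```text
time: 3.72
tcp_pos: [0.4823, -0.0418, 0.0541]
ee_rot: [-179.9, -0.0, 94.0]
force: [-0.4, -0.2, 1.6]
width: 0.0239
time: 4.6
tcp_pos: [0.4836, -0.0417, 0.2463]
ee_rot: [179.7, 0.0, 94.0]
force: [0.2, -0.3, -3.3]
width: 0.0235
turn [ 0.0039 -0.0033  1.7334] shift [ 0.  -3.7  2.2]
```

```bash
python3 - <<'E'
from h import *
rows([.445,.109,.256],[180,0,-5.3])
E
python3 -m creep '[[[0,0,0.16,15,-5,0,0],[0,0,0.33,30,-10,-2,0],[0,0,0.5,50,-20,-4,0],[0,0,0.67,70,-30,-6,0],[0,0,0.84,90,-40,-8,0],[0,0,1.01,110,-49,-10,0],[0,0,1.18,130,-49,-10,0],[0,0,1.35,145,-49,-10,0],[0,0,1.52,153,-49,-10,0],[0,0,1.65,153,-49,-10,0],[0,0,1.733,153,-49,-10,0],[0,0,1.733,153,-49,-10,0]]]'
```

```text
turn [ 0.0039 -0.0033  1.7334] shift [153.1 -28.  -10. ]
time: 6.1
tcp_pos: [0.4229, 0.1071, 0.2543]
ee_rot: [179.9, -0.1, -5.2]
force: [-0.3, 1.2, -2.7]
width: 0.0235
```

```bash
python3 - <<'E'
from h import *
c=cam('wrist');cv2.imwrite('pics/w2.png',cv2.resize(c[0],(800,600),interpolation=2))
p,r=tool()
print('hook pred',np.array(proj(c,p+r.apply([.1355,0,.011])))*1.5625)
print('shaft end pred',np.array(proj(c,p+r.apply([.139,0,-.008])))*1.5625)
for e in([.683,.0915,.213],[.677,.09,.207]):print('eye pred',np.array(proj(c,e))*1.5625)
print(get_obs()['joints'])
E
```

```text
hook pred [399.28302348 -57.53701461]
shaft end pred [ 399.54424394 -103.70278076]
eye pred [ 369.10403586 -563.91376852]
eye pred [ 377.89045933 -505.06163933]
[ -11.16867857   14.85828083   -7.60132103  112.46944875    2.58438626
   52.76477089 -115.25202673]
```

View pics/w2.png

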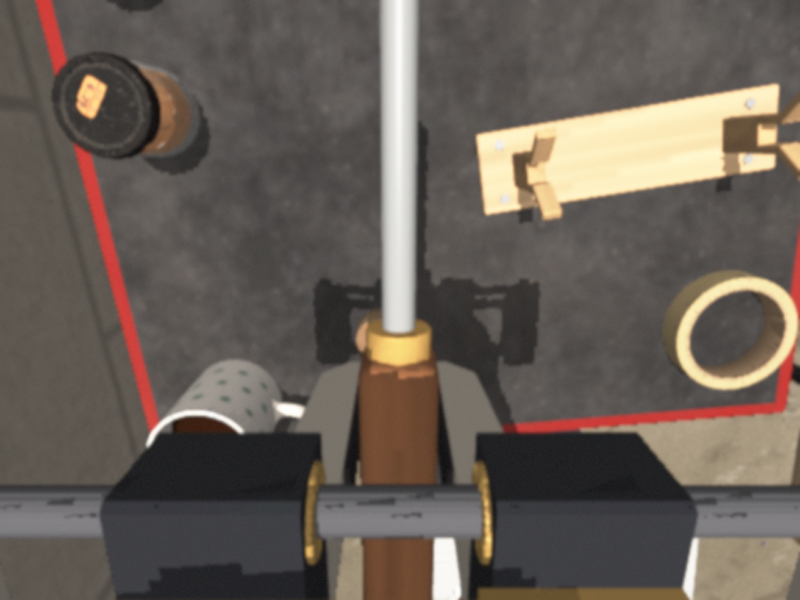

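The wrist view shows only the shaft running straight forward (column 399), with the hook out of frame. I'll compare hook and eye in the fixed views instead.

```bash
python3 - <<'E'
from h import *
a=cam('scene');b=cam('top');p,r=tool()
for n,c in(('s',a),('t',b)):
    print(n,'hook',proj(c,p+r.apply([.1355,0,.011])),'tip',proj(c,p+r.apply([.1355,0,.0255])),'eye',proj(c,[.683,.0915,.213]))
A=cv2.resize(a[0][105:180,190:255],(520,600),interpolation=2)  # x8
B=cv2.resize(b[0][100:175,227:262],(280,600),interpolation=2)  # x8
cv2.imwrite('pics/c2.png',np.hstack([A,B]))
E
```

```text
s hook (np.float64(234.2008558712102), np.float64(154.74611724874677)) tip (np.float64(234.41739102141358), np.float64(158.9468182782362)) eye (np.float64(218.18181587564445), np.float64(136.3572667447126))
t hook (np.float64(242.2053250277082), np.float64(160.6562678237514)) tip (np.float64(242.52837641740032), np.float64(162.04470101048642)) eye (np.float64(243.94359684120212), np.float64(120.27875913123707))
```

View pics/c2.png

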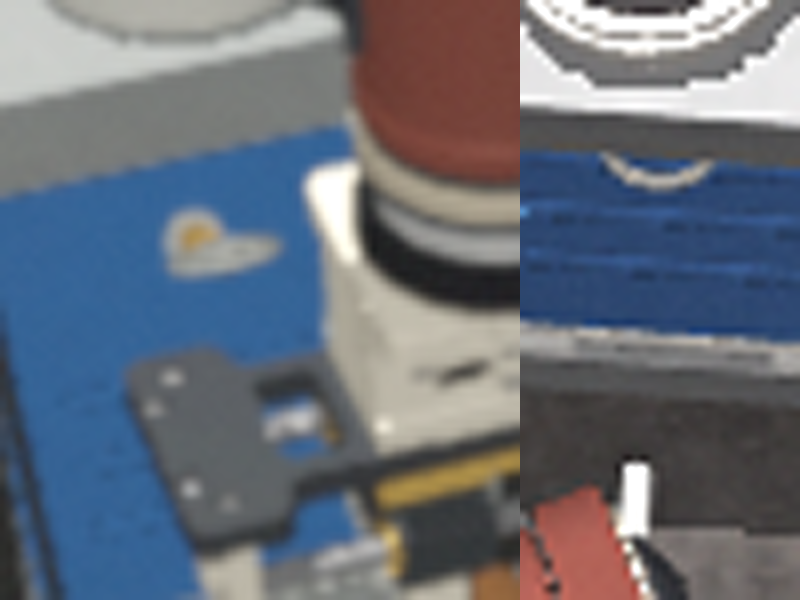

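```bash
python3 - <<'E'
from h import *
from scipy.optimize import least_squares
a=cam('scene');b=cam('top')
yw=np.radians(-5.3);X=np.array([np.cos(yw),np.sin(yw),0]);Y=np.array([-X[1],X[0],0]);Z=np.array([0,0,1.])
hinge=np.array([.662,.091,0])+.010*X+.053*Z
def geo(q):
    th,d,l=q;u=np.sin(th)*X+np.cos(th)*Z;n=-np.cos(th)*X+np.sin(th)*Z
    e=hinge+l*Y+.14*u+d*n; return e,n
def f(q):
    e,n=geo(q);s=proj(a,e);t=proj(b,e+.021*n);return [s[0]-218.5,s[1]-136.9,t[0]-244.5,t[1]-123.6,(q[0]-.57)/.03]
s=least_squares(f,[.55,.06,0]);print(s.x,s.fun,geo(s.x))
p,r=tool();h=p+r.apply([.1355,0,.011]);print('hook now',h,[proj(b,h+[0,0,.024])])
E
```

```text
[ 5.60117243e-01  6.80436791e-02 -3.31433755e-05] [ 0.05576346 -0.50501749 -0.16094004  0.02265013 -0.32942524] (array([0.6886165 , 0.08849758, 0.20775762]), array([-0.84357082,  0.0782557 ,  0.53128553]))
hook now [0.55877254 0.09488908 0.24506202] [(np.float64(241.6598846677257), np.float64(158.07659906960842))]
```

```bash
python3 -m creep '[[[0,0,0,15,-5.5,1,0],[0,0,0,35,-5.5,1,0],[0,0,0,55,-5.5,1,0],[0,0,0,75,-5.5,1,0],[0,0,0,90,-5.5,1,0],[0,0,0,100,-5.5,1,0],[0,0,0,110,-5.5,1,0],[0,0,0,120,-5.5,1,0],[0,0,0,128,-5.5,1,0],[0,0,0,131,-5.5,1,0],[0,0,0,131,-5.5,1,0]]]'; python3 - <<'E'
from h import *
a=cam('scene');b=cam('top');p,r=tool();h=p+r.apply([.1355,0,.011]);print(h,proj(a,h),proj(b,h),get_obs()['force'])
A=cv2.resize(a[0][105:180,190:255],(520,600),interpolation=2)
B=cv2.resize(b[0][100:175,227:262],(280,600),interpolation=2)
cv2.imwrite('pics/c3.png',np.hstack([A,B]))
E
```

```text
time: 7.72
tcp_pos: [0.5547, 0.1008, 0.255]
ee_rot: [180.0, -0.2, -5.2]
force: [0.0, -0.1, -2.2]
width: 0.0238
[0.68935939 0.08852445 0.24446345] (np.float64(217.546492490601), np.float64(125.84507187699381)) (np.float64(244.40722462724807), np.float64(113.72604427705753)) [ 0.32196005 -0.28536679 -2.74725038]
```

View pics/c3.png

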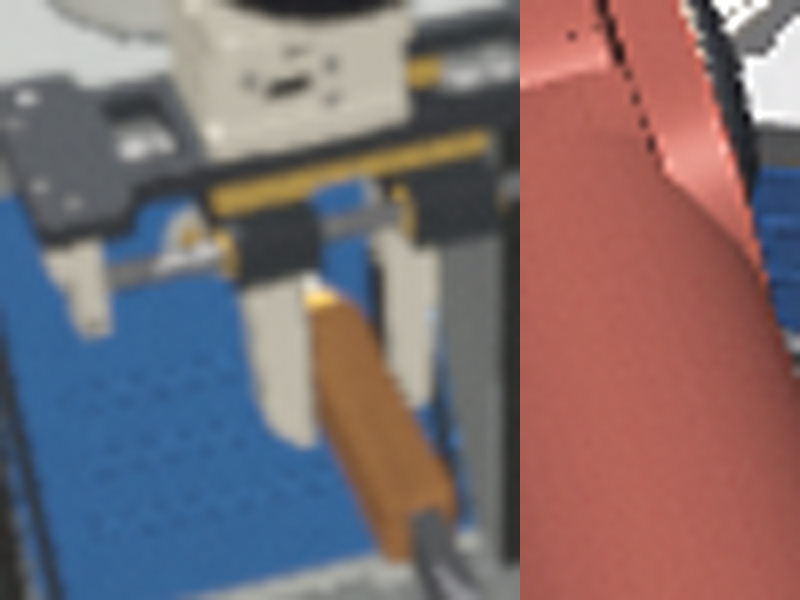

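The gripper hides hook and eye in both views. No contact force, so I'll lower by feel.

```bash
python3 -m creep '[[[0,0,0,0,0,5,0],[0,0,0,0,0,10,0],[0,0,0,0,0,14,0],[0,0,0,0,0,14,0]]]'; python3 -m creep '[[[0,0,0,0,0,4,0],[0,0,0,0,0,8,0],[0,0,0,0,0,8,0]]]';python3 -m creep '[[[0,0,0,0,0,4,0],[0,0,0,0,0,8,0],[0,0,0,0,0,8,0]]]'
```

```text
time: 8.32
tcp_pos: [0.5541, 0.1008, 0.2405]
ee_rot: [180.0, -0.1, -5.2]
force: [-0.2, 0.0, -2.2]
width: 0.0237
time: 8.7
tcp_pos: [0.5539, 0.1007, 0.232]
ee_rot: [179.9, -0.1, -5.2]
force: [0.2, 0.4, -2.5]
width: 0.0237
time: 9.07
tcp_pos: [0.5536, 0.1007, 0.2235]
ee_rot: [179.9, -0.0, -5.2]
force: [0.6, 0.3, -2.8]
width: 0.0238
```

```bash
python3 -m creep '[[[0,0,0,-3,0,0,0],[0,0,0,-6,0,0,0],[0,0,0,-9,0,0,0],[0,0,0,-9,0,0,0]]]'; python3 -m creep '[[[0,0,0,-3,0,-1,0],[0,0,0,-6,0,-2,0],[0,0,0,-6,0,-2,0]]]';python3 -m creep '[[[0,0,0,-3,0,-1,0],[0,0,0,-6,0,-3,0],[0,0,0,-6,0,-3,0]]]'
```

```text
time: 9.57
tcp_pos: [0.5449, 0.1017, 0.2241]
ee_rot: [180.0, -0.1, -5.2]
force: [2.0, -0.0, -0.9]
width: 0.0237
time: 9.95
tcp_pos: [0.5387, 0.1024, 0.2262]
ee_rot: [180.0, -0.1, -5.2]
force: [0.5, 0.7, -2.4]
width: 0.0235
time: 10.32
tcp_pos: [0.5321, 0.103, 0.2291]
ee_rot: [180.0, -0.0, -5.2]
force: [1.1, 0.4, -2.3]
width: 0.0239
```

```bash
for i in 1 2 ; do :; done; python3 -m creep '[[[0,0,0,-3,0,-1,0],[0,0,0,-6,0,-1,0],[0,0,0,-6,0,-1,0]]]'; python3 -m creep '[[[0,0,0,-3,0,-1,0],[0,0,0,-6,0,-1,0],[0,0,0,-6,0,-1,0]]]';python3 -m creep '[[[0,0,0,-3,0,0,0],[0,0,0,-6,0,0,0],[0,0,0,-6,0,0,0]]]'
```

```text
time: 10.7
tcp_pos: [0.5256, 0.1035, 0.23]
ee_rot: [179.9, 0.0, -5.2]
force: [0.9, 1.1, -4.1]
width: 0.0236
time: 11.08
tcp_pos: [0.519, 0.1041, 0.2311]
ee_rot: [179.9, 0.1, -5.2]
force: [0.5, -1.2, -2.9]
width: 0.0236
time: 11.45
tcp_pos: [0.5126, 0.1047, 0.2312]
ee_rot: [179.9, 0.1, -5.2]
force: [-0.0, -0.5, -2.9]
width: 0.0234
```

```bash
python3 - <<'E'
from h import *
a=cam('scene');b=cam('top');p,r=tool();h=p+r.apply([.1355,0,.011]);
q=np.array(proj(a,h));print(h,(q-[190,105])*8,get_obs()['force'])
A=cv2.resize(a[0][105:180,190:255],(520,600),interpolation=2)
B=cv2.resize(b[0][100:175,227:262],(280,600),interpolation=2)
cv2.imwrite('pics/c4.png',np.hstack([A,B]))
E
```

```text
[0.64756096 0.092553   0.21994644] [259.61739827 294.55329226] [ 0.76627137 -0.21121643 -2.26635069]
```

View pics/c4.png

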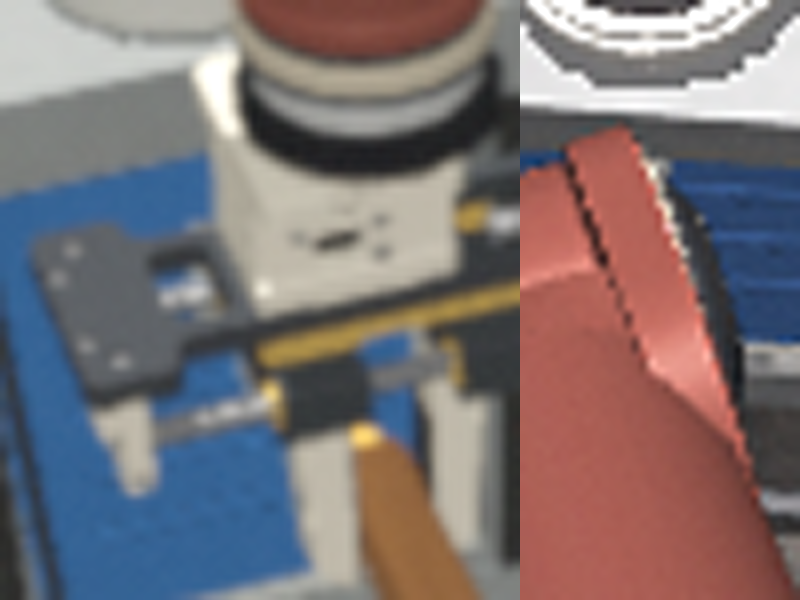

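The gripper still covers the ring, and the flap's left edge looks unmoved. This fits either a hook still taking up the bolt's play or a miss. One more small pull should tell.

```bash
python3 -m creep '[[[0,0,0,-3,0,0,0],[0,0,0,-6,0,0,0]]]'; python3 -m creep '[[[0,0,0,-3,0,0,0],[0,0,0,-6,0,0,0]]]'; python3 -m creep '[[[0,0,0,-3,0,0,0],[0,0,0,-6,0,0,0]]]'
```

```text
time: 11.8
tcp_pos: [0.5067, 0.1053, 0.2312]
ee_rot: [179.9, 0.1, -5.2]
force: [2.0, 0.2, -4.0]
width: 0.0238
time: 12.05
tcp_pos: [0.5006, 0.1059, 0.2313]
ee_rot: [179.9, 0.1, -5.2]
force: [2.8, 0.3, -4.8]
width: 0.0237
time: 12.3
tcp_pos: [0.4944, 0.1065, 0.2312]
ee_rot: [179.9, 0.1, -5.2]
force: [2.1, -0.1, -3.8]
width: 0.0239
```

The pull force now holds at 2 to 3 N, as expected from the flap hinge, so it is hooked. The ring was taking up its play before. I'll follow the arc down while pulling.

```bash
python3 -m creep '[[[0,0,0,-3,0,1,0],[0,0,0,-6,0,2,0],[0,0,0,-9,0,3,0],[0,0,0,-12,0,4,0],[0,0,0,-15,0,5,0],[0,0,0,-18,0,5.5,0]]]'; python3 -m creep '[[[0,0,0,-3,0,1,0],[0,0,0,-6,0,2,0],[0,0,0,-9,0,3,0],[0,0,0,-12,0,4.5,0],[0,0,0,-15,0,6,0]]]'; python3 - <<'E'
from h import *
a=cam('scene');b=cam('top');p,r=tool();h=p+r.apply([.1355,0,.011]);
q=np.array(proj(a,h));print(h,(q-[170,85])*6,get_obs()['force'])
A=cv2.resize(a[0][85:185,170:260],(540,600),interpolation=2)
B=cv2.resize(b[0][100:175,227:259],(256,600),interpolation=2)
cv2.imwrite('pics/c5.png',np.hstack([A,B]))
E
```

```text
time: 13.05
tcp_pos: [0.4761, 0.1081, 0.2255]
ee_rot: [179.9, 0.1, -5.1]
force: [2.4, -0.1, -4.7]
width: 0.0237
time: 13.68
tcp_pos: [0.461, 0.1095, 0.2194]
ee_rot: [179.9, 0.1, -5.1]
force: [3.3, 1.0, -4.9]
width: 0.0237
[0.59535826 0.09738651 0.2081477 ] [350.54213509 431.8229818 ] [-0.03647693  0.61443575 -1.34915858]
```

View pics/c5.png

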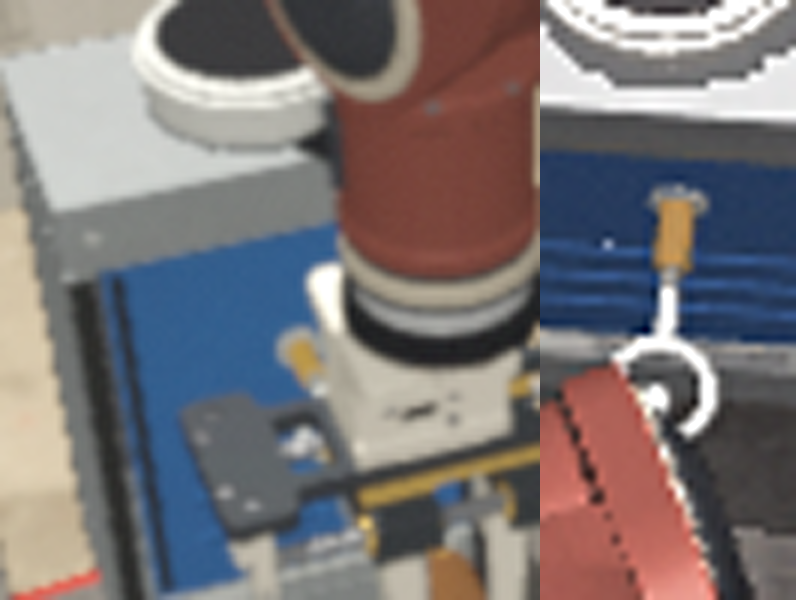

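The top view shows the ring at (668,390) around the hook at (655,397), with the bolt drawn out and the flap following. I'll continue in small steps towards the catch.

```bash
python3 -m creep '[[[0,0,0,-3,0,1.5,0],[0,0,0,-6,0,3,0],[0,0,0,-9,0,4.5,0],[0,0,0,-11,0,5.5,0]]]'; python3 -m creep '[[[0,0,0,-2,0,1,0],[0,0,0,-4,0,2.2,0]]]'; python3 -m creep '[[[0,0,0,-2,0,1,0],[0,0,0,-4,0,2.2,0]]]'
```

```text
time: 14.28
tcp_pos: [0.4523, 0.1103, 0.2148]
ee_rot: [180.0, -0.2, -5.2]
force: [5.3, -0.7, -4.3]
width: 0.0238
time: 14.52
tcp_pos: [0.4503, 0.1106, 0.213]
ee_rot: [-179.9, -0.5, -5.2]
force: [8.1, -0.3, -6.0]
width: 0.0237
time: 14.78
tcp_pos: [0.45, 0.1108, 0.2116]
ee_rot: [-179.8, -1.0, -5.3]
force: [9.8, -0.9, -4.2]
width: 0.0239
```

```bash
python3 -m creep '[[[0,0,0,-3,0,1,0],[0,0,0,-4,0,1.5,0]]]'; python3 -c "
from h import *
print(get_obs()['force'],get_obs()['tcp_pos'])"
```

```text
time: 15.02
tcp_pos: [0.4499, 0.1109, 0.211]
ee_rot: [-179.7, -1.5, -5.3]
force: [10.3, 0.1, -5.9]
width: 0.0234
[10.28135915  0.10948764 -5.92551283] [0.44987643 0.11091283 0.21097995]
```

```bash
python3 - <<'E'
from h import *
a=cam('scene');b=cam('top');print(get_obs()['force'])
yw=np.radians(-5.3);X=np.array([np.cos(yw),np.sin(yw),0]);Y=np.array([-X[1],X[0],0])
O=np.array([.662,.091,0])
for th in(0,.02,.04,.08):
  u=np.sin(th)*X+np.cos(th)*np.array([0,0,1]);n=-np.cos(th)*X+np.sin(th)*np.array([0,0,1])
  e=O+.01*X+[0,0,.053]+.14*u+.01*n
  # top left corner of flap
  t=O+.01*X+[0,0,.053]+.215*u+.01*n+.085*Y
  print(th,'plate top px',(np.array(proj(b,e))-[227,100])*8+[540,0],'corner scene',(np.array(proj(a,t))-[170,85])*6)
print('lintel front bottom', (np.array(proj(a,O+.085*Y+[0,0,.272]))-[170,85])*6)
A=cv2.resize(a[0][85:185,170:260],(540,600),interpolation=2)
B=cv2.resize(b[0][100:175,227:259],(256,600),interpolation=2)
cv2.imwrite('pics/c6.png',np.hstack([A,B]))
E
```

```text
[ 8.9537603  -0.18484452 -6.07305904]
0 plate top px [680.26193041 239.30925977] corner scene [112.98953358 278.57456899]
0.02 plate top px [680.93046072 231.62217003] corner scene [110.63172049 272.5709984 ]
0.04 plate top px [681.60741377 223.98805868] corner scene [108.30926193 266.7514834 ]
0.08 plate top px [682.98501394 208.89568311] corner scene [103.77465663 255.67217973]
lintel front bottom [111.86008234 271.29686873]
```

View pics/c6.png

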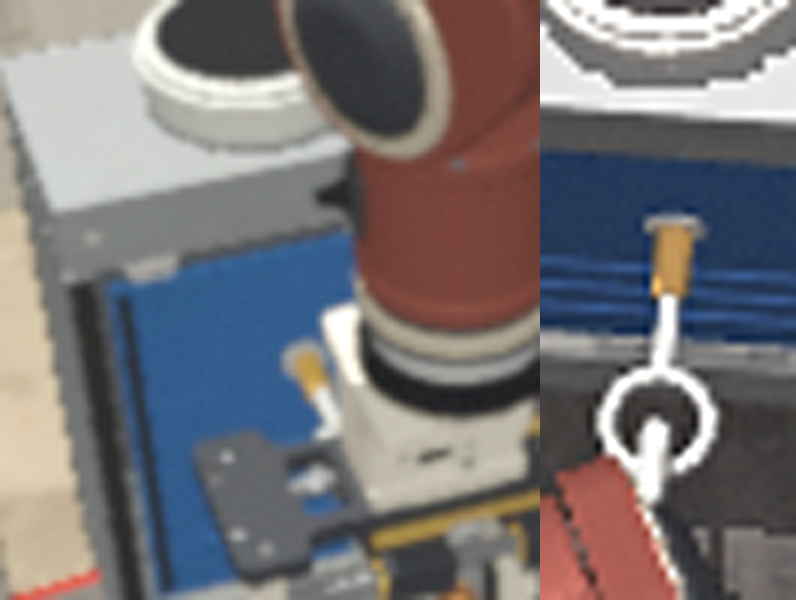

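The ring is around the hook, and the plate at row 225 puts the flap at about 0.04 rad. That is the catch, not the stop, so it needs a slightly firmer pull.

```bash
python3 -m creep '[[[0,0,0,-4,0,2,0],[0,0,0,-5,0,3,0]]]'; python3 -m creep '[[[0,0,0,-4.5,0,2,0],[0,0,0,-5,0,3,0]]]'
```

```text
time: 15.38
tcp_pos: [0.4496, 0.1112, 0.2091]
ee_rot: [-179.6, -2.1, -5.4]
force: [10.9, -0.9, -4.5]
width: 0.024
time: 15.62
tcp_pos: [0.4495, 0.1114, 0.2073]
ee_rot: [-179.5, -2.7, -5.5]
force: [9.2, -0.7, -3.4]
width: 0.0236
```

```bash
python3 - <<'E'
from h import *
o=get_obs();print(o['joints'],o['force'],o['moment'])
rows(o['tcp_pos'],[180,0,-5.3])
E
```

```text
[ -11.93647869   19.4397231    -6.71443642  114.92311997    4.14973029
   43.14969929 -116.67894996] [ 9.17044209 -0.74495043 -3.36629072] [-0.22182525 -2.18253368 -0.06103842]
turn [-0.0091 -0.0472 -0.0034] shift [0. 0. 0.]
```

```bash
python3 -m creep '[[[-0.005,-0.02,0,-3,0,0,0],[-0.009,-0.04,-0.003,-5,0,0.5,0],[-0.009,-0.047,-0.003,-5.5,0,0.5,0]]]'; python3 - <<'E'
from h import *
o=get_obs();print(o['force'],o['moment']); rows(o['tcp_pos'],[180,0,-5.3])
E
```

```text
time: 16.0
tcp_pos: [0.4495, 0.1117, 0.2088]
ee_rot: [-179.8, -0.7, -5.4]
force: [8.3, -1.2, -0.3]
width: 0.0238
[ 8.30197785 -1.21924657 -0.32296507] [-0.37480665 -2.41054602 -0.12354827]
turn [-0.0028 -0.0127 -0.0024] shift [0. 0. 0.]
```

```bash
python3 -m creep '[[[0,-0.012,0,-4,0,0.5,0],[0,-0.012,0,-6,0,0.5,0],[0,-0.012,0,-7.5,0,0.5,0]]]'; python3 - <<'E'
from h import *
o=get_obs();print(o['force'],o['moment']); rows(o['tcp_pos'],[180,0,-5.3])
E
```

```text
time: 16.38
tcp_pos: [0.4493, 0.1119, 0.2103]
ee_rot: [-179.6, -1.0, -5.6]
force: [15.1, -1.2, -6.3]
width: 0.0239
[15.12026277 -1.23143729 -6.3487321 ] [-0.46666159 -3.23972478 -0.09604652]
turn [-0.0061 -0.0173 -0.0047] shift [0. 0. 0.]
```

That reached 15 N with no travel, which suggests the hard stop. I'll ease off and check the flap angle.

```bash
python3 -m creep '[[[0,-0.01,0,2,0,0,0],[0,-0.017,0,3,0,0,0]]]'; python3 - <<'E'
from h import *
o=get_obs();print(o['force'],o['moment'])
a=cam('scene');b=cam('top')
A=cv2.resize(a[0][100:180,170:260],(540,480),interpolation=2)
B=cv2.resize(b[0][100:160,227:259],(256,480),interpolation=2)
cv2.imwrite('pics/c7.png',np.hstack([A,B]))
# plate profile: column through plate, flap seen above & below
h=cv2.cvtColor(b[0],cv2.COLOR_BGR2HSV)
for c in(241,242,247,248):print(c,[tuple(x) for x in h[122:134,c]])
E
```

```text
time: 16.62
tcp_pos: [0.4508, 0.1114, 0.2101]
ee_rot: [-179.7, 0.2, -5.6]
force: [0.3, -0.1, -2.6]
width: 0.0237
[ 0.33032003 -0.05617062 -2.56966661] [-0.01452443 -0.15245052 -0.02368153]
241 [(np.uint8(108), np.uint8(153), np.uint8(90)), (np.uint8(108), np.uint8(152), np.uint8(89)), (np.uint8(108), np.uint8(151), np.uint8(88)), (np.uint8(109), np.uint8(150), np.uint8(90)), (np.uint8(110), np.uint8(170), np.uint8(87)), (np.uint8(10), np.uint8(10), np.uint8(150)), (np.uint8(17), np.uint8(41), np.uint8(119)), (np.uint8(17), np.uint8(47), np.uint8(98)), (np.uint8(17), np.uint8(88), np.uint8(104)), (np.uint8(18), np.uint8(99), np.uint8(118)), (np.uint8(17), np.uint8(104), np.uint8(127)), (np.uint8(16), np.uint8(79), np.uint8(132))]
242 [(np.uint8(108), np.uint8(151), np.uint8(88)), (np.uint8(109), np.uint8(150), np.uint8(90)), (np.uint8(108), np.uint8(152), np.uint8(89)), (np.uint8(108), np.uint8(158), np.uint8(87)), (np.uint8(108), np.uint8(111), np.uint8(99)), (np.uint8(0), np.uint8(2), np.uint8(149)), (np.uint8(17), np.uint8(114), np.uint8(161)), (np.uint8(17), np.uint8(138), np.uint
[... 605 characters left out ...]
88)), (np.uint8(108), np.uint8(160), np.uint8(89)), (np.uint8(109), np.uint8(159), np.uint8(90)), (np.uint8(109), np.uint8(155), np.uint8(99))]
248 [(np.uint8(109), np.uint8(146), np.uint8(91)), (np.uint8(109), np.uint8(143), np.uint8(93)), (np.uint8(108), np.uint8(146), np.uint8(89)), (np.uint8(109), np.uint8(158), np.uint8(89)), (np.uint8(109), np.uint8(154), np.uint8(88)), (np.uint8(108), np.uint8(149), np.uint8(89)), (np.uint8(108), np.uint8(146), np.uint8(91)), (np.uint8(107), np.uint8(152), np.uint8(87)), (np.uint8(109), np.uint8(148), np.uint8(88)), (np.uint8(107), np.uint8(149), np.uint8(89)), (np.uint8(108), np.uint8(145), np.uint8(88)), (np.uint8(109), np.uint8(152), np.uint8(97))]
```

View pics/c7.png

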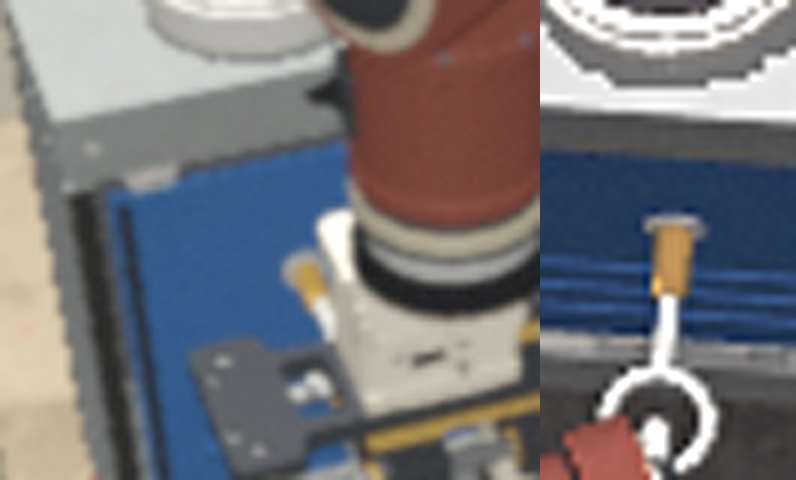

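```bash
python3 - <<'E'
from h import *
a=cam('scene');b=cam('top')
print('plate now',tri(a,(170+301/6,100+268/6),b,(227+(675-540)/8,100+225/8)))
yw=np.radians(-5.3);X=np.array([np.cos(yw),np.sin(yw),0]);Y=np.array([-X[1],X[0],0]);O=np.array([.662,.091,0])
def mid(c,u,v):
    o,d=ray(c,u,v);s=((O-o)@Y)/(d@Y);q=o+d*s;return (q-O)@X,q[2]
print('mid-plane (x into box,z): now top+scene',mid(a,170+301/6,100+268/6),' init scene',mid(a,214.4,134.4))
o,d=ray(b,227+135/8,128.1);print('top ray at z=.193: depth',(o+d*(.193-o[2])/d[2]-O)@X)
for th in(0,.02,.04,.57):
  for t in(.004,.01):print(th,t,'x',.01+.14*np.sin(th)-t*np.cos(th),'z',.053+.14*np.cos(th)+t*np.sin(th))
E
```

```text
plate now (array([0.66665858, 0.09298282, 0.19539786]), np.float64(0.0006279438936331418))
mid-plane (x into box,z): now top+scene (np.float64(0.015658279791705667), np.float64(0.18598061538577237))  init scene (np.float64(0.07729096599127315), np.float64(0.1772224613985276))
top ray at z=.193: depth 0.005242051632591505
0 0.004 x 0.006 z 0.193
0 0.01 x 0.0 z 0.193
0.02 0.004 x 0.00880061331040032 z 0.19305199560009423
0.02 0.01 x 0.0028018132704008547 z 0.19317198760025422
0.04 0.004 x 0.011601706359484872 z 0.19304797226928344
0.04 0.01 x 0.005606505719519005 z 0.19328790827440326
0.57 0.004 x 0.08218088292210661 z 0.17302466471765351
0.57 0.01 x 0.077129477071133 z 0.17626245701005733
```

The plate's position is ambiguous to about 2 mm. I'll pull again with the hook a little lower, so it doesn't lift the eye, and watch force against travel.

```bash
python3 -m creep '[[[0,0,0,0,0,3,0],[0,-0.01,0,-2,0,4,0],[0,-0.02,0,-3,0,4,0]]]';  python3 -m creep '[[[0,-0.015,0,-4,0,1,0],[0,-0.02,0,-5,0,1,0]]]'; python3 - <<'E'
from h import *
o=get_obs();print(o['force'],o['moment']);b=cam('top')
h=b[0][118:136,243:246].astype(int);print((h[:,:,2]-h[:,:,0]).mean(1).round())
E
```

```text
time: 17.2
tcp_pos: [0.4503, 0.1122, 0.2068]
ee_rot: [-179.6, 1.0, -5.5]
force: [3.2, -0.2, 0.4]
width: 0.0239
time: 17.45
tcp_pos: [0.4502, 0.1126, 0.2076]
ee_rot: [-179.5, 1.5, -5.6]
force: [7.5, -1.2, 1.0]
width: 0.0233
[ 7.47242989 -1.15304997  1.01270948] [-0.3700028  -2.39989298 -0.08131438]
[  2.  -9. -52. -53. -52. -52. -51. -55. -48.   2.  60. 102. 102. 100.
  88.  85.  86.  77.]
```

```bash
python3 -m creep '[[[0,0.01,0,4,0,0,0],[0,0.026,0,8,0,0,0],[0,0.026,0,9,0,0,0],[0,0.026,0,9,0,0,0]]]'; python3 -m creep '[[[0,0,0,0,0,-6,0],[0,0,0,0,0,-12,0],[0,0,0,0,0,-20,0]]]'; python3 -m creep '[[[0,0,0,0,0,-6,0],[0,0,0,0,0,-14,0],[0,0,0,0,0,-22,0],[0,0,0,0,0,-22,0]]]'; python3 - <<'E'
from h import *
b=cam('top')
h=b[0][118:136,243:246].astype(int);print((h[:,:,2]-h[:,:,0]).mean(1).round())
E
```

```text
time: 18.0
tcp_pos: [0.4584, 0.1118, 0.207]
ee_rot: [-179.5, 0.2, -5.6]
force: [1.0, 0.6, -2.6]
width: 0.0239
time: 18.38
tcp_pos: [0.4584, 0.1115, 0.2276]
ee_rot: [-179.5, 0.1, -5.6]
force: [-0.5, -0.3, -2.1]
width: 0.0237
time: 18.88
tcp_pos: [0.4589, 0.1115, 0.2503]
ee_rot: [-179.4, 0.1, -5.6]
force: [0.5, 0.2, -2.7]
width: 0.0238
[  1.  -9. -51. -54. -52. -52. -52. -54. -47.   1.  61. 101. 101. 100.
  89.  85.  85.  77.]
```

Unhooked cleanly. To check the latch, I'll press the ring inward from outside with about 5 N. An unlatched flap would move at 2 to 4 N.

```bash
python3 -m creep '[[[0,0,0,-12,0,0,0],[0,0,0,-24,0,0,0],[0,0,0,-34,0,0,0],[0,0,0,-36,0,0,0],[0,0,0,-36,0,14,0],[0,0,0,-36,0,28,0],[0,0,0,-36,0,42,0],[0,0,0,-36,0,43,0]]]'; python3 -m creep '[[[0,0,0,6,0,0,0],[0,0,0,12,0,0,0],[0,0,0,18,0,0,0]]]'; python3 -m creep '[[[0,0,0,3,0,0,0],[0,0,0,6,0,0,0]]]'; python3 -m creep '[[[0,0,0,3,0,0,0],[0,0,0,6,0,0,0]]]'
```

```text
time: 19.92
tcp_pos: [0.4222, 0.1151, 0.2062]
ee_rot: [-179.5, 0.2, -5.6]
force: [-0.3, 0.6, -2.8]
width: 0.0238
time: 20.3
tcp_pos: [0.4409, 0.1133, 0.2066]
ee_rot: [-179.5, 0.2, -5.6]
force: [-0.2, -0.2, -3.4]
width: 0.0237
time: 20.55
tcp_pos: [0.447, 0.1127, 0.2066]
ee_rot: [-179.5, 0.2, -5.6]
force: [-0.8, -0.2, -2.8]
width: 0.0234
time: 20.8
tcp_pos: [0.453, 0.1121, 0.2065]
ee_rot: [-179.5, 0.2, -5.6]
force: [-0.4, -0.7, -2.6]
width: 0.0234
```

```bash
python3 -m creep '[[[0,0,0,2,0,0,0],[0,0,0,4,0,0,0]]]'; python3 -m creep '[[[0,0,0,2,0,0,0],[0,0,0,4,0,0,0]]]';python3 -m creep '[[[0,0,0,2,0,0,0],[0,0,0,4,0,0,0]]]'; python3 - <<'E'
from h import *
b=cam('top');print(get_obs()['force'])
h=b[0][118:136,243:246].astype(int);print((h[:,:,2]-h[:,:,0]).mean(1).round())
E
```

```text
time: 21.05
tcp_pos: [0.4571, 0.1117, 0.2066]
ee_rot: [-179.5, 0.2, -5.6]
force: [-0.9, 0.5, -2.3]
width: 0.0235
time: 21.3
tcp_pos: [0.4612, 0.1113, 0.2065]
ee_rot: [-179.5, 0.2, -5.6]
force: [-0.4, -0.6, -1.3]
width: 0.0239
time: 21.55
tcp_pos: [0.4622, 0.1112, 0.2061]
ee_rot: [-179.6, 0.6, -5.6]
force: [-8.4, 0.3, 3.0]
width: 0.0239
[-7.45658918  0.05168121  2.04669358]
[  2.  -7. -51. -53. -52. -52. -53. -54. -47.   2.  60. 101. 102. 100.
  89.  86.  85.  77.]
```

It took 8 N inward without moving, and the plate profile is unchanged, so the flap is latched. I'll back off and carry the pole to the rest.

```bash
python3 -m creep '[[[0,0,0,-12,0,0,0],[0,0,0,-30,0,0,0],[0,0,0,-38,0,-5,0],[0,0,0,-38,0,-25,0],[0,0,0,-38,0,-45,0],[0,0,0,-38,0,-45,0]]]'; python3 - <<'E'
from h import *
rows([.4823,-.0418,.20],[180,0,94.0]);rows([.4823,-.0418,.25],[180,0,94.0])
E
```

```text
time: 22.35
tcp_pos: [0.4264, 0.1148, 0.253]
ee_rot: [-179.5, 0.3, -5.6]
force: [-0.3, 1.0, -1.8]
width: 0.0239
turn [-0.0112 -0.0043 -1.7382] shift [ 71.2 150.9  51.3]
turn [-0.0112 -0.0043 -1.7382] shift [ 70.9 150.4   1.3]
```

```bash
python3 -m creep '[[[0,0,-0.1,0,20,0,0],[0,0,-0.25,0,50,0,0],[0,0,-0.42,0,80,0,0],[0,0,-0.59,0,110,0,0],[0,0,-0.76,5,140,0,0],[0,0,-0.93,15,150,0,0],[0,0,-1.1,30,150,0,0],[0,0,-1.27,45,150,0,0],[0,0,-1.44,60,150,0,0],[0,0,-1.6,71,150,0,0],[-0.011,-0.004,-1.738,71,150,1,0],[-0.011,-0.004,-1.738,71,150,1,0]]]'; python3 - <<'E'
from h import *
c=cam('wrist');cv2.imwrite('pics/w3.png',cv2.resize(c[0],(800,600),interpolation=2))
rows([.4823,-.0418,.11],[180,0,94.0]);rows([.4823,-.0418,.054],[180,0,94.0])
p,r=tool()
for x in(-80,75):
  q=np.array([.4823,-.0418,0])+np.array([np.cos(np.radians(94)),np.sin(np.radians(94)),0])*(x-30)/1000
  print('slot',x,np.array(proj(c,q+[0,0,.085]))*1.5625)
print('shaft at 20/60mm ahead',[np.array(proj(c,p+r.apply([d,0,-.008])))*1.5625 for d in(.03,.06)])
E
```

```text
time: 23.85
tcp_pos: [0.4818, -0.0413, 0.2493]
ee_rot: [-179.9, -0.1, 93.9]
force: [-0.2, -0.9, -2.9]
width: 0.0237
turn [-0.0016 -0.0011 -0.0028] shift [ -0.6   0.6 139.5]
turn [-0.0016 -0.0011 -0.0028] shift [ -0.6   0.7 195.5]
slot -80 [399.18062874 430.18029626]
slot 75 [398.87763803 208.29236041]
shaft at 20/60mm ahead [array([397.64210099, 325.72714308]), array([397.71749871, 227.1719301 ])]
```

View pics/w3.png

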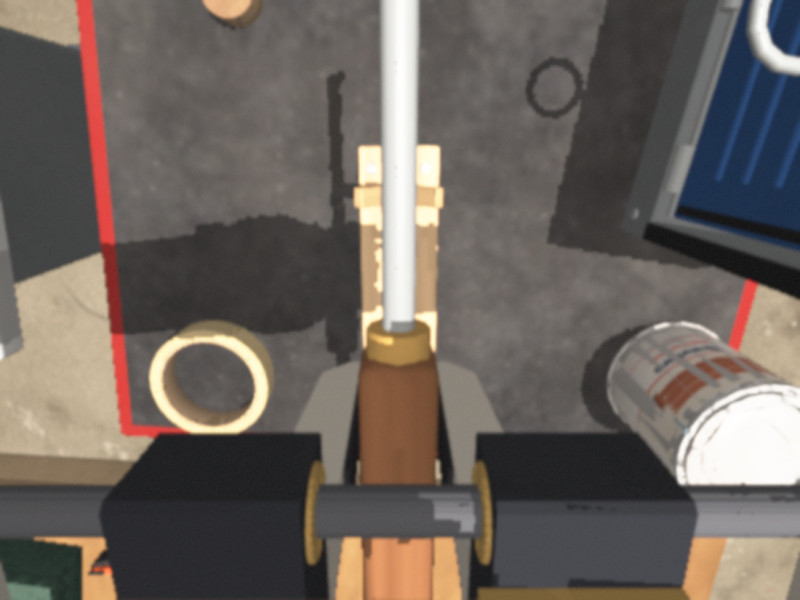

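The pole is centred over the rest (shaft column 399, post at rows 185 to 208) and sits in the grip as before. I'll lower it now.

```bash
python3 -m creep '[[[-0.001,-0.001,-0.003,-0.6,0.7,40,0],[-0.001,-0.001,-0.003,-0.6,0.7,80,0],[-0.001,-0.001,-0.003,-0.6,0.7,120,0],[-0.001,-0.001,-0.003,-0.6,0.7,150,0],[-0.001,-0.001,-0.003,-0.6,0.7,155,0],[-0.001,-0.001,-0.003,-0.6,0.7,155,0]]]'; python3 -m creep '[[[0,0,0,0,0,8,0],[0,0,0,0,0,16,0],[0,0,0,0,0,24,0],[0,0,0,0,0,32,0],[0,0,0,0,0,36,0],[0,0,0,0,0,36,0]]]'; python3 -c "
from h import *
rows([.4823,-.0418,.0545],[180,0,94.0])"
```

```text
time: 24.65
tcp_pos: [0.4829, -0.0418, 0.095]
ee_rot: [180.0, 0.0, 94.0]
force: [-0.8, -0.2, -1.8]
width: 0.0237
time: 25.4
tcp_pos: [0.4827, -0.0417, 0.0586]
ee_rot: [-180.0, -0.0, 94.0]
force: [-0.5, -0.0, -2.2]
width: 0.0239
turn [-0.0005 -0.     -0.0005] shift [-0.1 -0.4  4.1]
```

```bash
python3 -m creep '[[[0,0,0,0,-0.4,2,0],[0,0,0,0,-0.4,4,0],[0,0,0,0,-0.4,4.5,0],[0,0,0,0,-0.4,4.5,0]]]'; python3 -m creep '[[[0,0,0,0,0,0,30],[0,0,0,0,0,0,60],[0,0,0,0,0,0,100],[0,0,0,0,0,0,100],[0,0,0,0,0,0,100],[0,0,0,0,0,0,100],[0,0,0,0,0,0,100],[0,0,0,0,0,0,100]]]'
```

```text
time: 25.9
tcp_pos: [0.4826, -0.0416, 0.0546]
ee_rot: [180.0, 0.0, 94.0]
force: [-1.7, -0.2, 2.5]
width: 0.0237
time: 26.9
tcp_pos: [0.4826, -0.0416, 0.0546]
ee_rot: [180.0, 0.0, 94.0]
force: [-0.0, 0.1, 0.3]
width: 0.0914
```

Released. I'll go straight up, then compare with the first wrist view numerically, since 12 pictures have been viewed.

```bash
python3 -m creep '[[[0,0,0,0,0,-20,100],[0,0,0,0,0,-60,100],[0,0,0,0,0,-110,100],[0,0,0,-1,-2.5,-145,100],[0,0,0,-1,-2.5,-145,100],[0,0,0,-1,-2.5,-145,100]]]'; python3 - <<'E'
from h import *
c=cam('wrist');w=cv2.imread('pics/w1.png');n=cv2.resize(c[0],(800,600),interpolation=2)
f=lambda im:cv2.cvtColor(im,cv2.COLOR_BGR2HSV)
for nm,im in(('before',w),('now',n)):
    roi=f(im)[:, 380:425]
    h=cv2.inRange(roi,(5,120,50),(14,255,255));ys,xs=np.nonzero(h[230:430]);print(nm,'handle rows',np.percentile(ys,[1,99])+230,'col',xs.mean()+380)
    g=im[0:240,385:420].min(2)>170;ys,xs=np.nonzero(g);k=ys<140;print(' shaft top',ys[k].min(),'col',xs[k].mean()+385)
d=cv2.absdiff(w[0:440],n[0:440]).max(2);print('diff frac',(d>60).mean(), 'in pole strip',(d[:,340:460]>60).mean())
b=cam('top')[0][118:136,243:246].astype(int);print((b[:,:,2]-b[:,:,0]).mean(1).round(), get_obs()['force'],get_obs()['tcp_pos'])
E
```

```text
time: 27.65
tcp_pos: [0.4793, -0.0429, 0.1988]
ee_rot: [-179.9, 0.0, 94.0]
force: [0.0, -0.1, -0.3]
width: 0.0933
before handle rows [261.39 417.  ] col 400.3356687898089
 shaft top 26 col 402.1493023255814
now handle rows [257. 413.] col 403.7489421720733
 shaft top 18 col 406.0602727672679
diff frac 0.02884090909090909 in pole strip 0.0971969696969697
[  1.  -6. -54. -56. -56. -54. -55. -57. -49.   2.  63. 106. 106. 105.
  94.  90.  89.  81.] [-0.03054313 -0.36726756  0.20246085] [ 0.47906759 -0.04282166  0.19818261]
```

```bash
python3 -c "
from bench import finish_job
print(finish_job())"
```

```text
the job is handed in; nothing more can be done
None
```

I hooked the ring eye, pulled the flap shut, unhooked the pole and laid it back in its rest. I handed the job in at about 28 s of the 64 s allowed; no verdict was reported.

**Flap:** The camera estimate of its angle was ambiguous: 0 to 0.04 rad, depending on how far the flap's face stands off its hinge. I took it as latched from two force tests. The last pull reached about 15 N with no further travel. An 8 N push inward on the ring did not move it, and its picture stayed the same to the end.

**Margin:** That 15 N pull came closer to the 16 N limit than I intended. I eased off at once and did not see it exceeded.

**Pole:** It is released in the rest. The wrist view matches the one taken before pickup to within a few pixels, which the 2–3 mm difference in camera position accounts for. The tool force reads about zero, with the gripper open and well above the pole.

**Bystanders:** The arm kept clear of them and none looked moved in the pictures. I did not measure their positions at the end.

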